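# Cam-clamp the amber sample jar in its stand

## Robot

A 6-joint arm with a two-finger parallel gripper is mounted at the origin on the work surface. World frame = base frame: x ahead of the robot, y to its left, z up, the work surface at z = 0. Lengths are in m, angles in rad, forces in N, time in s.
With the tool pointing down it reaches from about 0.25 to 0.725 m from the base axis. Payload 4 kg.
Tool frame: the origin (TCP) lies midway between the tips of the shut fingers; the grasp point (between the pads) lies 19 mm behind it; z points along the fingers, y is the direction in which the jaws open and shut (so a half turn about z gives the same grasp; the last joint's range is limited). The gripper opens to 85 mm and grips with 20 to 120 N. Pads are 22 mm wide; open, the fingers measure 114 mm over their backs; the gripper's body (76 mm by 85 mm) begins 54 mm behind the grasp point. The pads swing forward as they close: fully open they stand 13 mm farther back than shut.
Start: joints at [-1.129, 0.241, 0.005, 1.335, 0, 1.571], TCP at [0.214, -0.452, 0.231] pointing down, gripper open.
Joint ranges: [-2.72, 2.72], [-1.05, 1.87], [-1.09, 1.28], [-1.99, 2.15], [-1.42, 1.44], [-3.14, 3.14]. Speed limits (rad/s): [2.79, 2.79, 3.14, 3.14, 3.14, 3.14].

## Interface

Orientations are given as a unit quaternion [x, y, z, w].
In Python, from workcell import monitor, cams, order gives the robot as it stands.
- The arm moves only by the tool send_rows, never from a script. Its argument "moves" is a list of rows, each a list of 4 numbers: the shift along the tool's x, y, z as a fraction of full scale, then the turn about the tool's z as a fraction of full scale. A call has 1 to 20 rows; each row shifts and turns the commanded pose from where the row before left it, along the tool's axes as they then stand; what a row does not reach is not made up. Full scale, the value 1, is 100 cm for a shift and 0.1 rad for a turn. A row lasts 1/10 s, in which the tool goes at most 50 mm and 8.59 degrees, less where a joint would pass 70% of its speed; a pose out of reach is approached as far as the arm can. A call with a number of a shift or a turn outside -1 to 1 is refused whole. A call with a gripper value outside its range is refused whole. "claw" is the gripper's target within -1 to 1 (fully open at 1, half-way at 0, shut at -1), set as the call begins (left out, the last holds). The fingers move at their own pace and stop on an object; the grip force is fixed at half the most. Time passes only in rows, so rows that do not move let the fingers close. It gives the time, the measured TCP pose, the force and the opening at its end, in the units of the state.
- monitor.get_obs(): the state, without advancing time (a new reading comes with each control period).
- cams.camera(name): name is "scene" or "top"; returns (picture, depth): 384x512x3 uint8, blue, green, red; 384x512 float32, m along the optical axis (not along the pixel's ray), 0 where there is no reading.
- cams.camera_info(name): a dict with "intrinsics" (3x3 intrinsics, pixels), "T" (4x4, takes a point from camera to world coordinates). Camera axes: x right, y up, looking along -z (the intrinsics and any distortion apply to the point x, -y, -z); pixel columns grow to the right and rows downward; lengths in m; the calibration is good to about 2 mm. A picture is of the moment at which its call begins. camera_info takes no time and is no camera call.
- order.job_done(): hands the job in, once; it reports no verdict.
The state is a dict: "clock": time; "joint_pos": joint angles; "joint_vel": joint speeds; "tau": joint torques, N m; "eef_pos": TCP position; "tool_rot": TCP orientation; "ft_force": force on the tool from outside, world axes, zero at the start; "ft_torque": the same for the moment, N m; "grip_width": finger opening in m.
Only numpy, scipy, OpenCV 4.12 (cv2) and the standard library are available. Lean on these libraries where they do the work, as an engineer would, in place of code of your own. Each camera call takes 0.05 s, during which the arm holds its last target.

## Task

Two sample jars stand loosely in clamping stands on the titration bench. Clamp the amber jar: turn the black T-handle of its stand clockwise (seen from above) until the orange eccentric has pushed the jar fully home against the broad aluminium jaw opposite and bears firmly on it, then let go. Leave the white jar as it is, loose in the other stand.

Things in the scene. Friction and masses are not known exactly. Their poses are not given: they have to be found in the camera images.
- amber_jar: Loose amber jar, black lid, 54 mm diameter, 60 mm tall, about 180 g. Origin: centre of its underside, z up. Stands on a grey base plate (120 x 180 x 12 mm) between the orange cam and a fixed L-shaped aluminium jaw (broad face 90 mm, to 46 mm above the table). Starts 5 to 11 mm short of the jaw, touching neither jaw nor cam. Home on it, its centre is 62.5 to 63 mm from the cam's axis, seen from above.
- white_jar: Bystander: the same jar in white with a grey lid, loose in a second stand of the same make with its own orange cam and black T-handle. Origin: centre of its underside. Must not be shifted.
- amber_cam (a joint): Cam angle (rad), 0 to 1.75, growing clockwise from above. Orange disc, radius 26 mm, 24 to 46 mm above the table, its centre 16 mm off its upright axis. At 0 the lobe points 120 degrees away from the jar; starts 0 to 0.26, meets the jar at 0.4 to 0.8, bears with the jar home at about 1.13; driving it 0.05 to 0.15 rad past that makes it tight (1 N m at 0.07 past). Turns freely at 0.1 N m, stays where left.
- amber_cam_grip (a point): Middle of the grip bar of the black T-handle on the amber jar's cam, on the cam's upright axis, 115 mm above the table. Bar 64 mm long, 14 mm wide, 24 mm tall (103 to 127 mm above the table) on a 16 mm steel stem; turns with the cam. x axis: along the bar, towards the lobe; z up. All else on the stand is below 75 mm.

How it is judged:
At the end, for the whole second after the job is handed in: The amber jar stands upright (within 6 degrees) and at rest, its centre 60 to 67 mm from the cam's axis (home on the jaw is about 62.7), the cam turned past 1.0 rad and pressing on the jar with more than 2 N by itself; the white jar is where it was, within 4 mm (contact force between amber_cam and amber_jar above 2 N and horizontal distance between amber_jar and amber_cam_grip between 0.06 and 0.067 m and value of joint amber_cam above 1 rad and angle between amber_jar's own z axis and vertical below 0.1 rad and linear speed of amber_jar below 0.01 m/s); the robot touches nothing.
It fails at once if the white jar is shifted by more than 4 mm (distance of white_jar from where it was at the start of the episode above 0.004 m).
It also fails if it takes over 34 s, if anything falls off the work surface, if the arm or the gripper's body presses on something with over 40 N, if the wrist force passes 120 N, or if a joint passes its speed limit or range.

## Working session

There is one attempt and no reset: what is moved stays moved. The work goes in short steps, Python scripts to look and compute and a tool call to move; the robot and the scene stay as the last step left them, time stands still between calls to the robot, and variables do not carry over. Pictures are saved under pics/ and viewed, and the job is handed in when it is done.

Besides the shell and the picture viewer there is one more tool, called after ">>>" by a JSON object that holds its "op" and its "data". send_rows: Moves the arm, as the interface text tells. Its arguments: {"type":"object","properties":{"moves":{"type":"array","items":{"type":"array","items":{"type":"number","minimum":-1,"maximum":1}}},"claw":{"type":"number"}},"required":["moves"]}

```bash
mkdir -p pics
python3 - <<'E'
from workcell import monitor,cams
import cv2,numpy as np
print(monitor.get_obs())
for n in("scene","top"):
    p,d=cams.camera(n);cv2.imwrite(f"pics/{n}0.png",p);np.save(f"{n}0d.npy",d);i=cams.camera_info(n);print(n,i)
E
```

```text
{'clock': 0.0, 'joint_pos': array([-1.12899713e+00,  2.41407162e-01,  3.73843649e-03,  1.33519020e+00,
        3.00891333e-05,  1.57077198e+00]), 'joint_vel': array([ 9.45157514e-04,  2.23396781e-05,  1.99031649e-03, -1.37007139e-03,
       -2.66933792e-04,  1.78792930e-03]), 'tau': array([-3.93318978e-04, -3.72315896e+01,  2.52407706e+01,  1.69454160e-02,
       -1.16817532e-05, -1.01246382e-06]), 'eef_pos': array([ 0.21352584, -0.45142623,  0.23042128]), 'tool_rot': array([ 9.75697553e-01,  2.19119195e-01, -2.11273912e-04, -1.00953766e-03]), 'ft_force': array([ 0.89320392, -0.5900076 ,  0.3091952 ]), 'ft_torque': array([-0.02378809, -0.02911186,  0.03187609]), 'grip_width': 0.08549548518909333}
scene {'intrinsics': array([[420.27842441,   0.        , 253.84153961],
       [  0.        , 420.27842441, 192.70371579],
       [  0.        ,   0.        ,   1.        ]]), 'T': array([[ 0.36943479, -0.75449106,  0.54245846,  1.08704704],
       [ 0.92923936,  0.29638745, -0.22060982, -0.22594463],
       [ 0.00567026,  0.5855747 ,  0.81059862,  0.87790752],
       [ 0.        ,  0.        ,  0.        ,  1.        ]])}
top {'intrinsics': array([[439.67697858,   0.        , 257.17228055],
       [  0.        , 439.67697858, 185.12588472],
       [  0.        ,   0.        ,   1.        ]]), 'T': array([[ 0.00485195,  0.99365038, -0.11240719,  0.46549829],
       [-0.99967713,  0.00762342,  0.0242389 , -0.00115745],
       [ 0.02494192,  0.11225329,  0.99336655,  0.94132696],
       [ 0.        ,  0.        ,  0.        ,  1.        ]])}
```

View pics/scene0.png

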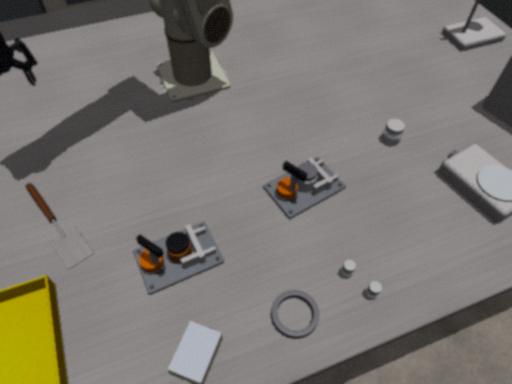

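View pics/top0.png

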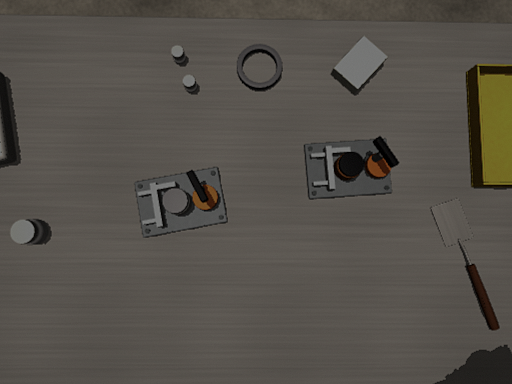

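The amber stand is at about (348,168) in the top view, with its T-handle bar at (386,152). In the scene view the bar is at (150,245). The white stand is at (180,200) in the top view. Next I'll measure the bar with depth and colour.

```bash
cat > h.py <<'E'
import numpy as np,cv2
from workcell import monitor,cams
def pts(n,d,us,vs,z=None):
    i=cams.camera_info(n);K=i["intrinsics"];T=i["T"]
    us=np.asarray(us,float);vs=np.asarray(vs,float)
    r=np.stack([(us-K[0,2])/K[0,0],-(vs-K[1,2])/K[1,1],-np.ones_like(us)],-1)
    if z is None: return (r*np.asarray(d)[...,None])@T[:3,:3].T+T[:3,3]
    w=r@T[:3,:3].T; s=(z-T[2,3])/w[...,2]; return w*s[...,None]+T[:3,3]
E
python3 - <<'E'
from h import *
for n,(u0,u1,v0,v1) in dict(top=(300,410,125,210),scene=(125,230,215,295)).items():
    p=cv2.imread(f"pics/{n}0.png");d=np.load(f"{n}0d.npy")
    V,U=np.mgrid[v0:v1,u0:u1];P=pts(n,d[v0:v1,u0:u1],U,V);c=p[v0:v1,u0:u1].astype(int)
    m=(P[...,2]>.095)&(P[...,2]<.14)&(d[v0:v1,u0:u1]>0)
    Q=P[m];print(n,len(Q),Q.mean(0),Q[:,2].max(),np.percentile(Q[:,2],[10,50,90]))
    t=m&(P[...,2]>.12)
    Q=P[t]
    uv=np.stack([U[t],V[t]],-1).astype(np.float32);
    W=pts(n,None,uv[:,0],uv[:,1],.127)[:,:2]
    r=cv2.minAreaRect((W*1000).astype(np.float32));print("bar top rect mm",r,len(W))
    hsv=cv2.cvtColor(p[v0:v1,u0:u1],cv2.COLOR_BGR2HSV)
    o=(hsv[...,0]<16)&(hsv[...,1]>200)&(hsv[...,2]>100)
    print("orange",o.sum(),np.median(P[o],0), P[o][:,2].min(),P[o][:,2].max())
    q=o&(abs(P[...,2]-.046)<.004);W=pts(n,None,U[q],V[q],.046)[:,:2]
    if len(W)>5: print("cam circ",cv2.minEnclosingCircle((W*1000).astype(np.float32)))
    l=(abs(P[...,2]-.072)<.006)&(c.max(-1)<60);W=pts(n,None,U[l],V[l],.072)[:,:2]
    if len(W)>5: print("lid circ",cv2.minEnclosingCircle((W*1000).astype(np.float32)),len(W))
    cv2.imwrite(f"pics/{n}z.png",cv2.resize(p[v0:v1,u0:u1],None,fx=7,fy=7,interpolation=2))
E
```

```text
top 359 [ 0.62326272 -0.26552993  0.12157284] 0.12970962116598528 [0.10936525 0.12500898 0.12747353]
bar top rect mm ((623.8638916015625, -266.0030212402344), (63.3126106262207, 15.624123573303223), 33.80841827392578) 256
orange 22 [ 0.60787531 -0.28720206  0.04530752] 0.042683234908454826 0.047832224914596155
cam circ ((611.57763671875, -274.6331787109375), 23.508970260620117)
lid circ ((610.290283203125, -227.32528686523438), 41.162841796875) 509
scene 292 [ 0.62760554 -0.26697023  0.12288101] 0.13106791891089553 [0.11105861 0.12646024 0.12893923]
bar top rect mm ((625.3046264648438, -267.562744140625), (66.49385833740234, 15.268921852111816), 34.00797653198242) 214
orange 151 [ 0.61874045 -0.2860837   0.04623065] 0.04041275895128693 0.10634958123007843
cam circ ((612.0275268554688, -276.0546875), 25.048349380493164)
lid circ ((613.364990234375, -230.63687133789062), 44.53728485107422) 384
```

```bash
ls pics
```

```text
scene0.png
scenez.png
top0.png
topz.png
```

View pics/topz.png

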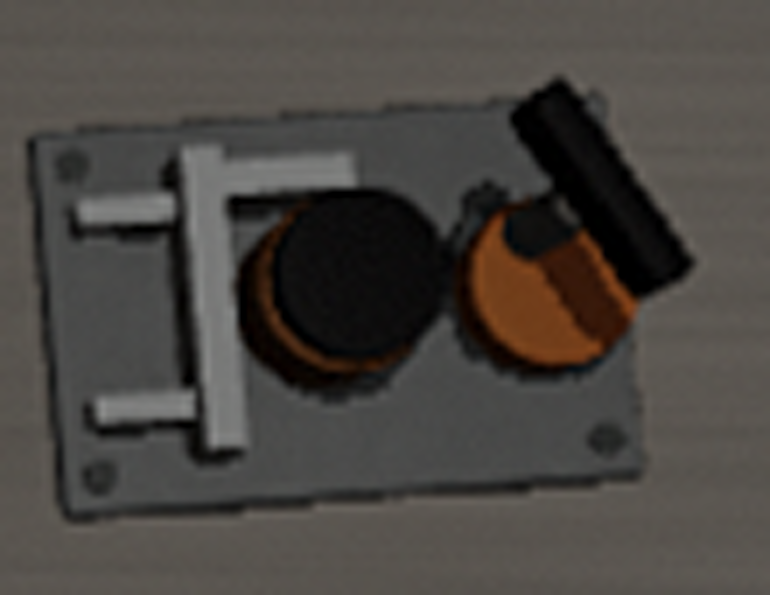

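View pics/scenez.png

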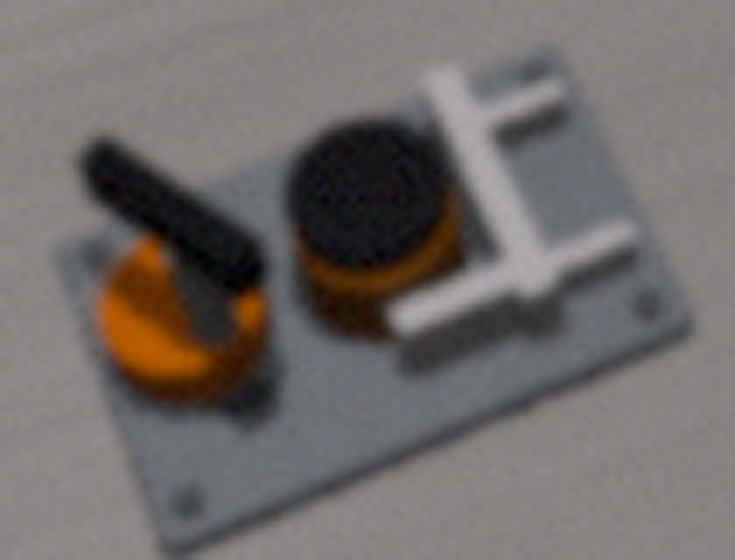

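>>> {"op": "send_rows", "data": {"moves": [[0.04,0,0,0],[0.04,0,0,0],[0.04,0,0,0],[0.04,0,0,0],[0.04,0,0,0],[0.04,0,0,0],[0.04,0,0,0],[0.04,0,0,0],[0.04,0,0,0],[0.04,0,0,0],[0.03,0.008,0,0],[0,0,0,-0.5],[0,0,0,-0.5]], "claw": 1}}

```text
clock: 1.4
eef_pos: [0.6067, -0.2743, 0.2293]
tool_rot: [0.963, 0.27, -0.001, -0.001]
ft_force: [-0.2, 1.2, -0.3]
grip_width: 0.0855
```

```bash
cat > s.py <<'E'
from h import *
from scipy.spatial.transform import Rotation as R
o=monitor.get_obs();M=R.from_quat(o["tool_rot"]).as_matrix()
print(o["clock"],o["joint_pos"].round(3),o["eef_pos"].round(4),"toolx deg",np.degrees(np.arctan2(M[1,0],M[0,0])).round(2),"F",o["ft_force"].round(1),o["ft_torque"].round(2),o["grip_width"].round(4))
d=np.array([.6245,-.2667,.098])-o["eef_pos"];print("to grip, tool axes",(M.T@d).round(4))
E
python3 s.py
```

```text
Traceback (most recent call last):
  File "s.py", line 4, in <module>
    print(o["clock"],o["joint_pos"].round(3),o["eef_pos"].round(4),"toolx deg",np.degrees(np.arctan2(M[1,0],M[0,0])).round(2),"F",o["ft_force"].round(1),o["ft_torque"].round(2),o["grip_width"].round(4))
                                                                                                                                                                                 ^^^^^^^^^^^^^^^^^^^^^
AttributeError: 'float' object has no attribute 'round'
```

```bash
sed -i 's/o\["grip_width"\].round(4)/round(o["grip_width"],4)/' s.py; python3 s.py
```

```text
1.4 [-0.425  0.593  0.533  1.513 -0.     2.171] [ 0.6067 -0.2743  0.2293] toolx deg 31.27 F [-0.2  1.2 -0.3] [ 0.05 -0.   -0.  ] 0.0855
to grip, tool axes [0.0194 0.003  0.1313]
```

>>> {"op": "send_rows", "data": {"moves": [[0.019,0.003,0,-1],[0,0,0,-1],[0,0,0,-1],[0,0,0,-1],[0,0,0,-1],[0,0,0,-1],[0,0,0,-1],[0,0,0,-1],[0,0,0,-1],[0,0,0,-1],[0,0,0,-1],[0,0,0,-1],[0,0,0,-1],[0,0,0,-1],[0,0,0,-1],[0,0,0,-1]]}}

```text
clock: 3.0
eef_pos: [0.6234, -0.268, 0.2304]
tool_rot: [0.478, 0.879, -0.0, -0.001]
ft_force: [0.3, -0.6, 0.3]
grip_width: 0.085
```

>>> {"op": "send_rows", "data": {"moves": [[0,0,0,-1],[0,0,0,-1],[0,0,0,-1],[0,0,0,-1],[0,0,0,-1],[0,0,0,-1],[0,0,0,-1],[0,0,0,-1],[0,0,0,-1],[0,0,0,-1],[0,0,0,-1],[0,0,0,-1],[0,0,0,-1],[0,0,0,-1],[0,0,0,-1],[0,0,0,-0.9],[0,0,0,0],[0,0,0,0]]}}

```text
clock: 4.8
eef_pos: [0.6235, -0.2681, 0.2307]
tool_rot: [-0.29, 0.957, 0.0, -0.0]
ft_force: [-0.2, -0.3, -0.7]
grip_width: 0.0859
```

```bash
python3 s.py
```

```text
4.8 [-0.406  0.623  0.588  1.537  0.    -0.994] [ 0.6235 -0.2681  0.2307] toolx deg -146.29 F [-0.2 -0.3 -0.7] [ 0.01 -0.04 -0.01] 0.0859
to grip, tool axes [-0.0017  0.0005  0.1327]
```

Aligned along the bar. Descending with the fingers open.

>>> {"op": "send_rows", "data": {"moves": [[-0.002,0.0005,0.03,0],[0,0,0.03,0],[0,0,0.03,0],[0,0,0.03,0],[0,0,0.013,0],[0,0,0,0],[0,0,0,0]]}}

```text
clock: 5.5
eef_pos: [0.6258, -0.2669, 0.0994]
tool_rot: [-0.291, 0.957, -0.0, 0.001]
ft_force: [-0.1, 0.7, 0.9]
grip_width: 0.0853
```

```bash
python3 s.py
python3 - <<'E'
from h import *
p,d=cams.camera("scene");cv2.imwrite("pics/s1.png",cv2.resize(p[190:310,90:250],None,fx=4.5,fy=4.5))
E
```

```text
5.5 [-0.403  0.674  0.336  1.232  0.    -0.993] [ 0.6258 -0.2669  0.0994] toolx deg -146.21 F [-0.1  0.7  0.9] [ 0.   -0.03  0.  ] 0.0853
to grip, tool axes [0.0009 0.0009 0.0014]
```

View pics/s1.png

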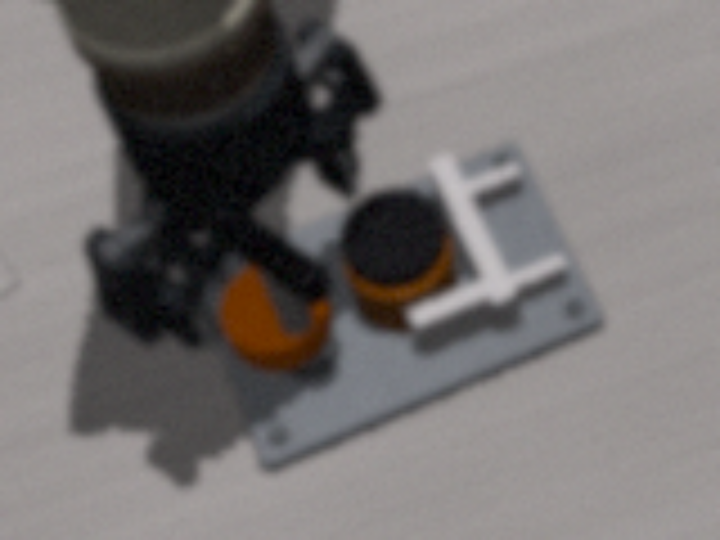

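The open fingers, at (140,300) and (340,160), straddle the bar, whose near end is at (315,290). Closing.

>>> {"op": "send_rows", "data": {"moves": [[0,0,0,0],[0,0,0,0],[0,0,0,0],[0,0,0,0],[0,0,0,0],[0,0,0,0],[0,0,0,0],[0,0,0,0]], "claw": -1}}

```text
clock: 6.35
eef_pos: [0.6249, -0.2661, 0.0986]
tool_rot: [-0.291, 0.957, 0.0, -0.0]
ft_force: [-3.3, 2.2, 5.9]
grip_width: 0.0131
```

```bash
python3 s.py
```

```text
6.35 [-4.030e-01  6.740e-01  3.340e-01  1.232e+00  1.000e-03 -9.930e-01] [ 0.6249 -0.2661  0.0986] toolx deg -146.17 F [-3.3  2.2  5.9] [ 0.64  0.59 -0.01] 0.0131
to grip, tool axes [ 0.0006 -0.0003  0.0006]
```

>>> {"op": "send_rows", "data": {"moves": [[0,0,0,0.5],[0,0,0,0.5],[0,0,0,0.5],[0,0,0,0.5],[0,0,0,0.5],[0,0,0,0.5],[0,0,0,0.5],[0,0,0,0.5],[0,0,0,0.5],[0,0,0,0.5],[0,0,0,0.5],[0,0,0,0.5]]}}

```text
clock: 7.55
eef_pos: [0.6252, -0.267, 0.0987]
tool_rot: [0.006, 1.0, -0.0, 0.0]
ft_force: [-2.7, 1.1, 4.0]
grip_width: 0.0131
```

```bash
python3 s.py
```

```text
7.55 [-4.030e-01  6.740e-01  3.350e-01  1.231e+00 -1.000e-03 -3.920e-01] [ 0.6252 -0.267   0.0987] toolx deg 179.32 F [-2.7  1.1  4. ] [0.21 0.43 0.12] 0.0131
to grip, tool axes [0.0007 0.0003 0.0007]
```

>>> {"op": "send_rows", "data": {"moves": [[0,0,0,0.5],[0,0,0,0.5],[0,0,0,0.5],[0,0,0,0.5],[0,0,0,0.5],[0,0,0,0.5],[0,0,0,0.5],[0,0,0,0.5],[0,0,0,0]]}}

```text
clock: 8.45
eef_pos: [0.625, -0.2677, 0.0986]
tool_rot: [0.204, 0.979, -0.001, 0.0]
ft_force: [-2.4, -1.8, 4.1]
grip_width: 0.0129
```

```bash
python3 s.py
```

```text
8.45 [-0.404  0.674  0.335  1.231 -0.002  0.007] [ 0.625  -0.2677  0.0986] toolx deg 156.47 F [-2.4 -1.8  4.1] [-0.1   0.5  -0.05] 0.0129
to grip, tool axes [0.0009 0.0007 0.0006]
```

>>> {"op": "send_rows", "data": {"moves": [[0,0,0,0.3],[0,0,0,0.2],[0,0,0,0]]}}

```text
clock: 8.75
eef_pos: [0.625, -0.2677, 0.0986]
tool_rot: [0.228, 0.974, -0.001, 0.0]
ft_force: [-3.7, -5.3, 4.2]
grip_width: 0.0132
```

```bash
python3 s.py
```

```text
8.75 [-0.404  0.674  0.335  1.231 -0.002  0.057] [ 0.625  -0.2677  0.0986] toolx deg 153.59 F [-3.7 -5.3  4.2] [-0.69  0.69 -0.03] 0.0132
to grip, tool axes [0.0009 0.0007 0.0006]
```

>>> {"op": "send_rows", "data": {"moves": [[0,0,0,0.2],[0,0,0,0.1],[0,0,0,0]]}}

```text
clock: 9.05
eef_pos: [0.625, -0.2677, 0.0987]
tool_rot: [0.243, 0.97, -0.001, 0.0]
ft_force: [-3.1, -5.0, 4.0]
grip_width: 0.013
```

```bash
python3 s.py
```

```text
9.05 [-0.404  0.674  0.335  1.231 -0.002  0.087] [ 0.625  -0.2677  0.0987] toolx deg 151.88 F [-3.1 -5.   4. ] [-0.68  0.67  0.14] 0.013
to grip, tool axes [0.0009 0.0007 0.0007]
```

>>> {"op": "send_rows", "data": {"moves": [[0,0,0,0.2],[0,0,0,0.1],[0,0,0,0]]}}

```text
clock: 9.35
eef_pos: [0.625, -0.2677, 0.0986]
tool_rot: [0.257, 0.966, -0.001, 0.0]
ft_force: [-2.3, -4.3, 4.8]
grip_width: 0.013
```

```bash
python3 s.py;python3 - <<'E'
from h import *
p,d=cams.camera("scene");cv2.imwrite("pics/s2.png",cv2.resize(p[190:310,90:250],None,fx=4.5,fy=4.5))
p,d=cams.camera("top");cv2.imwrite("pics/t2.png",cv2.resize(p[110:230,290:430],None,fx=4.5,fy=4.5))
E
```

```text
9.35 [-0.404  0.674  0.335  1.231 -0.002  0.117] [ 0.625  -0.2677  0.0986] toolx deg 150.16 F [-2.3 -4.3  4.8] [-0.74  0.66  0.1 ] 0.013
to grip, tool axes [0.0009 0.0007 0.0006]
```

View pics/s2.png

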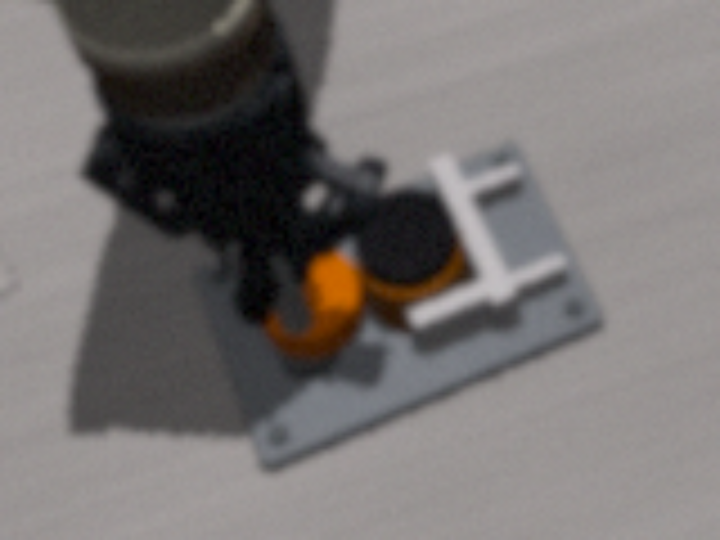

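View pics/t2.png

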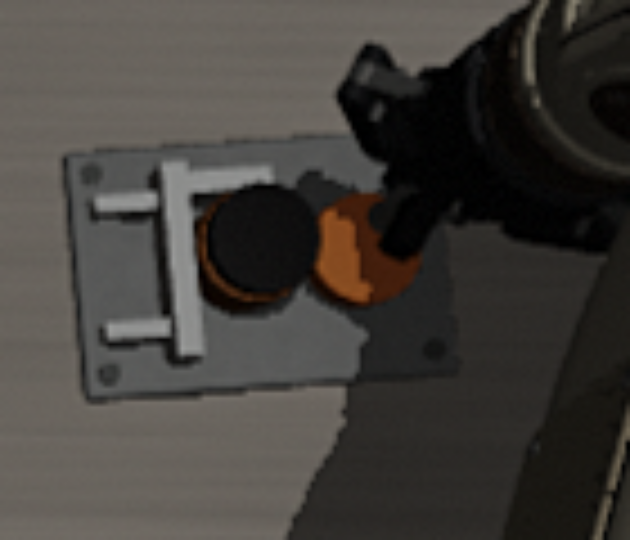

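The cam, at (340,270) in the scene crop, has swung round to the jar at (410,240), and the jar looks close to the jaw. The torque still reads only about 0.1 N m, so I'll measure before turning further.

```bash
cat > m.py <<'E'
from h import *
import sys
ax=np.array([.6245,-.2667])
for n,(u0,u1,v0,v1) in dict(top=(300,410,125,210),scene=(125,230,215,295)).items():
    p,d=cams.camera(n); p0=cv2.imread(f"pics/{n}0.png");d0=np.load(f"{n}0d.npy")
    for nm,pp,dd in (("start",p0,d0),("now",p,d)):
        V,U=np.mgrid[v0:v1,u0:u1];D=dd[v0:v1,u0:u1];P=pts(n,D,U,V);c=pp[v0:v1,u0:u1]
        hsv=cv2.cvtColor(c,cv2.COLOR_BGR2HSV)
        l=(abs(P[...,2]-.072)<.005)&(c.max(-1)<70)&(np.hypot(P[...,0]-.612,P[...,1]+.195)<.045)
        k,lab,st,ce=cv2.connectedComponentsWithStats(l.astype(np.uint8));b=1+st[1:,4].argmax()
        l=lab==b;W=pts(n,None,U[l],V[l],.072)[:,:2]
        (jc,r)=cv2.minEnclosingCircle((W*1000).astype(np.float32));mean=W.mean(0)
        o=(hsv[...,0]<16)&(hsv[...,1]>180)&(hsv[...,2]>50)&(abs(P[...,2]-.046)<.005)&(np.hypot(P[...,0]-ax[0],P[...,1]-ax[1])<.05)
        W=pts(n,None,U[o],V[o],.046)[:,:2]
        cc,cr=cv2.minEnclosingCircle((W*1000).astype(np.float32))
        v=np.array(cc)/1000-ax;j=mean-ax
        print(n,nm,"lid",mean.round(4),"r",round(r,1),"dist",np.linalg.norm(j).round(4),"cam c",np.round(cc,1),round(cr,1),"off",np.linalg.norm(v).round(4),"lobe deg",np.degrees(np.arctan2(v[1],v[0])).round(1),"jar dir",np.degrees(np.arctan2(j[1],j[0])).round(1))
E
python3 m.py
```

```text
top start lid [ 0.6083 -0.2119] r 25.7 dist 0.0571 cam c [ 610.8 -274.8] 24.5 off 0.0159 lobe deg -149.4 jar dir 106.4
top now lid [ 0.6106 -0.2062] r 25.5 dist 0.0621 cam c [ 610.9 -258.7] 25.5 off 0.0158 lobe deg 149.4 jar dir 103.0
scene start lid [ 0.6095 -0.2119] r 25.8 dist 0.0569 cam c [ 614.8 -257.6] 41.7 off 0.0133 lobe deg 136.7 jar dir 105.3
scene now lid [ 0.6124 -0.2062] r 26.5 dist 0.0617 cam c [ 623.1 -250.6] 30.5 off 0.0162 lobe deg 94.9 jar dir 101.4
```

>>> {"op": "send_rows", "data": {"moves": [[0,0,0,0.2],[0,0,0,0.2],[0,0,0,0]]}}

```text
clock: 9.85
eef_pos: [0.6249, -0.2679, 0.0986]
tool_rot: [0.276, 0.961, -0.001, 0.0]
ft_force: [-4.5, -4.5, 3.7]
grip_width: 0.0128
```

```bash
echo 'print("tau",o["tau"].round(2))'>>s.py; python3 s.py
```

```text
9.85 [-0.404  0.674  0.335  1.231 -0.002  0.156] [ 0.6249 -0.2679  0.0986] toolx deg 147.91 F [-4.5 -4.5  3.7] [-0.83  0.72  0.44] 0.0128
to grip, tool axes [0.001  0.0008 0.0006]
tau [  3.57 -52.9   23.66  -0.65   1.55   0.51]
```

>>> {"op": "send_rows", "data": {"moves": [[0,0,0,0.2],[0,0,0,0.1],[0,0,0,0]]}}

```text
clock: 10.15
eef_pos: [0.6248, -0.268, 0.0987]
tool_rot: [0.29, 0.957, -0.001, 0.0]
ft_force: [-4.8, -5.5, 5.0]
grip_width: 0.0134
```

```bash
python3 s.py; python3 m.py
```

```text
10.15 [-0.404  0.674  0.335  1.231 -0.003  0.185] [ 0.6248 -0.268   0.0987] toolx deg 146.28 F [-4.8 -5.5  5. ] [-0.94  0.81  0.91] 0.0134
to grip, tool axes [0.001  0.0009 0.0007]
tau [  3.48 -52.84  23.67  -0.68   1.72   0.96]
top start lid [ 0.6083 -0.2119] r 25.7 dist 0.0571 cam c [ 610.8 -274.8] 24.5 off 0.0159 lobe deg -149.4 jar dir 106.4
top now lid [ 0.6106 -0.2058] r 25.4 dist 0.0624 cam c [ 611.5 -257.5] 25.2 off 0.0159 lobe deg 144.8 jar dir 102.9
scene start lid [ 0.6095 -0.2119] r 25.8 dist 0.0569 cam c [ 614.8 -257.6] 41.7 off 0.0133 lobe deg 136.7 jar dir 105.3
scene now lid [ 0.612 -0.206] r 25.9 dist 0.0619 cam c [ 621.  -251.3] 29.6 off 0.0157 lobe deg 102.7 jar dir 101.6
```

The torque has risen from 0.1 to 0.44 to 0.91 N m, so the jar is home and the cam is biting. A touch more, then let go.

>>> {"op": "send_rows", "data": {"moves": [[0,0,0,0.2],[0,0,0,0.1],[0,0,0,0]]}}

```text
clock: 10.55
eef_pos: [0.6248, -0.2681, 0.0987]
tool_rot: [0.304, 0.953, -0.002, 0.0]
ft_force: [-5.8, -6.5, 5.0]
grip_width: 0.0131
```

```bash
python3 s.py
```

```text
10.55 [-0.404  0.674  0.335  1.231 -0.003  0.213] [ 0.6248 -0.2681  0.0987] toolx deg 144.63 F [-5.8 -6.5  5. ] [-1.01  0.89  1.43] 0.0131
to grip, tool axes [0.001  0.001  0.0007]
tau [  3.41 -52.77  23.67  -0.71   1.89   1.42]
```

>>> {"op": "send_rows", "data": {"moves": [[0,0,0,0],[0,0,0,0],[0,0,0,0],[0,0,0,0],[0,0,0,0],[0,0,0,0],[0,0,0,0],[0,0,0,0]], "claw": 1}}

```text
clock: 11.35
eef_pos: [0.6252, -0.2666, 0.0983]
tool_rot: [0.305, 0.952, 0.0, 0.0]
ft_force: [0.6, -0.4, 0.5]
grip_width: 0.0853
```

>>> {"op": "send_rows", "data": {"moves": [[0,0,-0.02,0],[0,0,-0.03,0],[0,0,-0.03,0],[0,0,-0.03,0],[0,0,-0.03,0],[0,0,0,0],[0.04,0,0,0],[0.04,0,0,0],[0.04,0,0,0],[0.04,0,0,0],[0.04,0,0,0],[0,0,0,0],[0,0,0,0]]}}

```text
clock: 12.65
eef_pos: [0.4619, -0.1501, 0.2385]
tool_rot: [0.305, 0.952, -0.0, 0.0]
ft_force: [-0.3, -0.1, 0.5]
grip_width: 0.0856
```

```bash
python3 s.py; python3 m.py;python3 - <<'E'
from h import *
p,d=cams.camera("scene");cv2.imwrite("pics/s3.png",cv2.resize(p[120:310,90:370],None,fx=2.7,fy=2.7))
p,d=cams.camera("top");cv2.imwrite("pics/t3.png",cv2.resize(p[110:250,110:430],None,fx=2.4,fy=2.4))
n="top"
for q,dd in((cv2.imread("pics/top0.png"),np.load("top0d.npy")),(p,d)):
    V,U=np.mgrid[180:225,155:200];P=pts(n,dd[180:225,155:200],U,V);l=(abs(P[...,2]-.072)<.005);W=pts(n,None,U[l],V[l],.072);print("white",W.mean(0),l.sum())
    V,U=np.mgrid[125:180,360:410];P=pts(n,dd[125:180,360:410],U,V);l=(P[...,2]>.12)&(P[...,2]<.135);W=pts(n,None,U[l],V[l],.127)[:,:2]
    if l.sum()>20: print("bar",cv2.minAreaRect((W*1000).astype(np.float32)))
E
```

```text
12.65 [-0.314  0.208 -0.018  1.344 -0.     0.305] [ 0.4619 -0.1501  0.2385] toolx deg 144.52 F [-0.3 -0.1  0.5] [-0.01 -0.08 -0.01] 0.0856
to grip, tool axes [-0.2    -0.0006  0.1407]
tau [ 2.400e-01 -3.628e+01  2.416e+01  3.100e-01  2.000e-02  1.000e-02]
top start lid [ 0.6083 -0.2119] r 25.7 dist 0.0571 cam c [ 610.8 -274.8] 24.5 off 0.0159 lobe deg -149.4 jar dir 106.4
top now lid [ 0.6103 -0.2057] r 25.5 dist 0.0626 cam c [ 611.3 -257.7] 25.3 off 0.0159 lobe deg 145.7 jar dir 103.1
scene start lid [ 0.6095 -0.2119] r 25.8 dist 0.0569 cam c [ 614.8 -257.6] 41.7 off 0.0133 lobe deg 136.7 jar dir 105.3
scene now lid [ 0.6113 -0.2065] r 25.3 dist 0.0617 cam c [ 615.5 -248.3] 32.9 off 0.0204 lobe deg 116.1 jar dir 102.4
white [0.53210014 0.139861   0.072     ] 515
bar ((623.8638916015625, -266.0030212402344), (63.3126106262207, 15.624123573303223), 33.80841827392578)
white [0.53206128 0.13989904 0.072     ] 513
bar ((624.0985107421875, -266.3330993652344), (14.396615982055664, 64.63446807861328), 58.71942138671875)
```

View pics/t3.png

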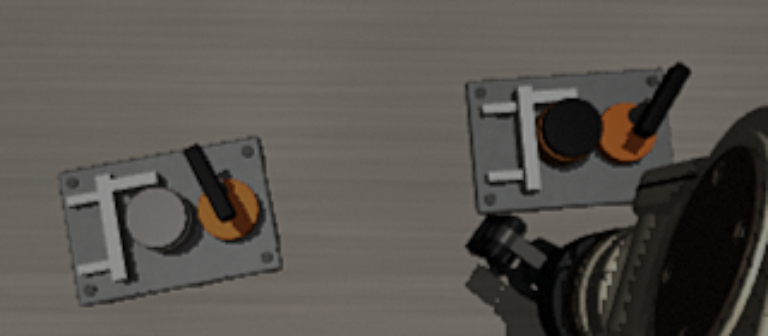

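View pics/s3.png

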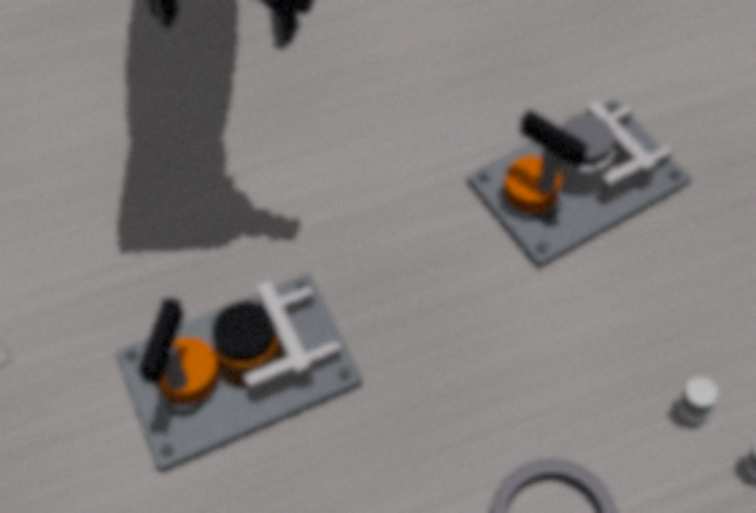

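The jar sits against the jaw at (530,135) in the top crop, the handle is free, and the white stand hasn't changed. The bar's angle differs from the final tool angle by about 4°, so I'll measure it better to rule out spring-back.

Run:
```python
from h import *
for n,(u0,u1,v0,v1) in dict(top=(360,410,120,185),scene=(125,200,215,295)).items():
    p,d=cams.camera(n)
    for nm,dd in(("start",np.load(f"{n}0d.npy")),("now",d)):
        V,U=np.mgrid[v0:v1,u0:u1];P=pts(n,dd[v0:v1,u0:u1],U,V)
        for a in(.115,.120,.123):
            l=(P[...,2]>a)&(P[...,2]<.135)&(np.hypot(P[...,0]-.6245,P[...,1]+.2667)<.04)
            W=pts(n,None,U[l],V[l],.127)[:,:2]; c=W-W.mean(0)
            e=np.linalg.svd(c,full_matrices=False)[2][0];r=cv2.minAreaRect((W*1000).astype(np.float32))
            print(n,nm,a,l.sum(),W.mean(0).round(4),"pca deg",round(np.degrees(np.arctan(e[1]/e[0])),2),"rect",np.round(r[1],1),round(r[2],1))
```

```text
top start 0.115 285 [ 0.6232 -0.2658] pca deg 33.49 rect [63.4 17.3] 32.6
top start 0.12 256 [ 0.6238 -0.2664] pca deg 33.81 rect [63.3 15.6] 33.8
top start 0.123 235 [ 0.6243 -0.2667] pca deg 33.87 rect [63.3 14.8] 33.8
top now 0.115 271 [ 0.6237 -0.2656] pca deg -31.56 rect [15.3 66. ] 58.8
top now 0.12 251 [ 0.624  -0.2663] pca deg -31.37 rect [14.5 64.6] 58.8
top now 0.123 230 [ 0.624  -0.2668] pca deg -31.45 rect [13.7 63. ] 58.8
scene start 0.115 239 [ 0.627  -0.2669] pca deg 32.89 rect [68.3 16.4] 34.0
scene start 0.12 214 [ 0.6253 -0.2672] pca deg 33.7 rect [66.5 15.3] 34.0
scene start 0.123 198 [ 0.6243 -0.2675] pca deg 33.66 rect [65.  14.3] 34.0
scene now 0.115 249 [ 0.6274 -0.2675] pca deg -29.96 rect [17.2 68.7] 58.8
scene now 0.12 218 [ 0.6256 -0.2674] pca deg -31.1 rect [15.8 66.2] 58.2
scene now 0.123 200 [ 0.6251 -0.2677] pca deg -30.77 rect [14.5 64.5] 58.7
```

The bar now reads −31.2° in both views, 65° (1.13 rad) past its start. It eased back a little on release. There's plenty of time, so I'll re-grip at the bar's present angle, check that it resists straight away, and tighten slightly more.

>>> {"op": "send_rows", "data": {"moves": [[-0.04,0,0,0],[-0.04,0,0,0],[-0.04,0,0,0],[-0.04,0,0,0],[-0.04,0,0,0],[0,0,0,-0.65],[0,0,0,0],[0,0,0.03,0],[0,0,0.03,0],[0,0,0.03,0],[0,0,0.03,0],[0,0,0.02,0],[0,0,0,0],[0,0,0,0]], "claw": 1}}

```text
clock: 14.35
eef_pos: [0.625, -0.2665, 0.0992]
tool_rot: [0.274, 0.962, -0.0, 0.0]
ft_force: [-0.1, 0.1, 0.6]
grip_width: 0.0855
```

```bash
python3 s.py
```

```text
14.35 [-0.403  0.673  0.335  1.232  0.     0.152] [ 0.625  -0.2665  0.0992] toolx deg 148.18 F [-0.1  0.1  0.6] [-0.03 -0.03  0.  ] 0.0855
to grip, tool axes [ 0.0004 -0.0005  0.0012]
tau [-0.000e+00 -5.400e+01  2.336e+01  4.000e-02 -0.000e+00  1.000e-02]
```

>>> {"op": "send_rows", "data": {"moves": [[0,0,0,0],[0,0,0,0],[0,0,0,0],[0,0,0,0],[0,0,0,0],[0,0,0,0],[0,0,0,0],[0,0,0,0]], "claw": -1}}

```text
clock: 15.15
eef_pos: [0.6248, -0.2678, 0.0989]
tool_rot: [0.274, 0.962, -0.001, 0.0]
ft_force: [-4.0, -4.1, 5.2]
grip_width: 0.0128
```

```bash
python3 s.py
```

```text
15.15 [-0.404  0.673  0.335  1.232 -0.002  0.151] [ 0.6248 -0.2678  0.0989] toolx deg 148.17 F [-4.  -4.1  5.2] [-0.84  0.69  0.25] 0.0128
to grip, tool axes [0.0008 0.0008 0.0009]
tau [  3.32 -53.08  23.76  -0.63   1.5    0.22]
```

>>> {"op": "send_rows", "data": {"moves": [[0,0,0,0.2],[0,0,0,0.1],[0,0,0,0]]}}

```text
clock: 15.45
eef_pos: [0.6247, -0.2678, 0.0989]
tool_rot: [0.288, 0.958, -0.001, 0.0]
ft_force: [-3.5, -4.8, 4.3]
grip_width: 0.0129
```

```bash
python3 s.py
```

```text
15.45 [-0.404  0.673  0.335  1.232 -0.002  0.181] [ 0.6247 -0.2678  0.0989] toolx deg 146.48 F [-3.5 -4.8  4.3] [-0.95  0.78  0.4 ] 0.0129
to grip, tool axes [0.0008 0.0008 0.0009]
tau [  3.46 -53.09  23.72  -0.61   1.61   0.49]
```

>>> {"op": "send_rows", "data": {"moves": [[0,0,0,0.2],[0,0,0,0.2],[0,0,0,0]]}}

```text
clock: 15.75
eef_pos: [0.6246, -0.268, 0.099]
tool_rot: [0.307, 0.952, -0.001, 0.0]
ft_force: [-4.2, -5.2, 4.9]
grip_width: 0.0129
```

```bash
python3 s.py
```

```text
15.75 [-0.404  0.673  0.335  1.232 -0.003  0.219] [ 0.6246 -0.268   0.099 ] toolx deg 144.3 F [-4.2 -5.2  4.9] [-0.98  0.87  1.21] 0.0129
to grip, tool axes [0.0008 0.001  0.001 ]
tau [  3.28 -52.95  23.75  -0.69   1.86   1.29]
```

>>> {"op": "send_rows", "data": {"moves": [[0,0,0,0.2],[0,0,0,0.1],[0,0,0,0]]}}

```text
clock: 16.05
eef_pos: [0.6246, -0.2681, 0.099]
tool_rot: [0.32, 0.947, -0.002, 0.0]
ft_force: [-4.1, -5.3, 5.0]
grip_width: 0.0134
```

```bash
python3 s.py; python3 m.py|grep now
```

```text
16.05 [-0.404  0.673  0.335  1.232 -0.003  0.248] [ 0.6246 -0.2681  0.099 ] toolx deg 142.65 F [-4.1 -5.3  5. ] [-1.16  0.86  1.56] 0.0134
to grip, tool axes [0.0009 0.0011 0.001 ]
tau [  3.3  -52.95  23.72  -0.67   2.01   1.61]
top now lid [ 0.6107 -0.2055] r 25.6 dist 0.0627 cam c [ 612.  -257.1] 25.5 off 0.0157 lobe deg 142.6 jar dir 102.7
scene now lid [ 0.6121 -0.206 ] r 26.3 dist 0.0619 cam c [ 624.  -250.7] 32.6 off 0.016 lobe deg 91.7 jar dir 101.5
```

>>> {"op": "send_rows", "data": {"moves": [[0,0,0,0],[0,0,0,0],[0,0,0,0],[0,0,0,0],[0,0,0,0],[0,0,0,0],[0,0,0,0],[0,0,0,0]], "claw": 1}}

```text
clock: 16.95
eef_pos: [0.6252, -0.2666, 0.0983]
tool_rot: [0.322, 0.947, 0.0, 0.0]
ft_force: [0.0, 0.0, -0.3]
grip_width: 0.0855
```

>>> {"op": "send_rows", "data": {"moves": [[0,0,-0.02,0],[0,0,-0.03,0],[0,0,-0.03,0],[0,0,-0.03,0],[0,0,-0.03,0],[0,0,0,0],[0.04,0,0,0],[0.04,0,0,0],[0.04,0,0,0],[0.04,0,0,0],[0.04,0,0,0],[0,0,0,0],[0,0,0,0]]}}

```text
clock: 18.25
eef_pos: [0.4661, -0.1445, 0.2385]
tool_rot: [0.321, 0.947, -0.0, 0.0]
ft_force: [1.3, -0.1, -0.8]
grip_width: 0.0855
```

```bash
python3 s.py; python3 m.py|grep now;python3 - <<'E'
from h import *
for n,(u0,u1,v0,v1) in dict(top=(360,410,120,185),scene=(125,200,215,295)).items():
    p,d=cams.camera(n)
    V,U=np.mgrid[v0:v1,u0:u1];P=pts(n,d[v0:v1,u0:u1],U,V)
    l=(P[...,2]>.12)&(P[...,2]<.135)&(np.hypot(P[...,0]-.6245,P[...,1]+.2667)<.04)
    W=pts(n,None,U[l],V[l],.127)[:,:2]; c=W-W.mean(0);e=np.linalg.svd(c,full_matrices=False)[2][0]
    print("bar",np.degrees(np.arctan(e[1]/e[0])))
    if n=="top":
        cv2.imwrite("pics/t4.png",cv2.resize(p[110:250,110:430],None,fx=2.4,fy=2.4))
        V,U=np.mgrid[180:225,155:200];P=pts(n,d[180:225,155:200],U,V);l=(abs(P[...,2]-.072)<.005);print("white",pts(n,None,U[l],V[l],.072).mean(0))
E
```

```text
18.25 [-0.3    0.213 -0.012  1.345 -0.     0.354] [ 0.4661 -0.1445  0.2385] toolx deg 142.52 F [ 1.3 -0.1 -0.8] [ 0.04  0.01 -0.01] 0.0855
to grip, tool axes [-0.2    -0.0007  0.1407]
tau [ 2.70e-01 -3.65e+01  2.42e+01  3.10e-01  2.00e-02  1.00e-02]
top now lid [ 0.61   -0.2058] r 25.8 dist 0.0626 cam c [ 611.3 -257.7] 25.3 off 0.0159 lobe deg 145.7 jar dir 103.4
scene now lid [ 0.6111 -0.2063] r 25.6 dist 0.0618 cam c [ 612.4 -254.1] 28.1 off 0.0175 lobe deg 133.8 jar dir 102.5
bar -31.399246041230143
white [0.5321306  0.13986866 0.072     ]
bar -30.663383108354665
```

View pics/t4.png

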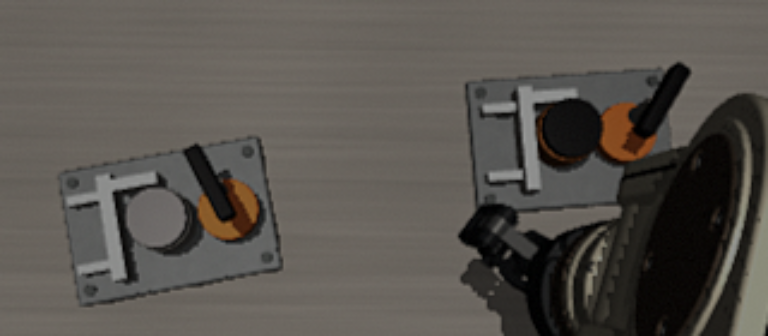

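The cam eases back to the same angle after both tightenings. There its ~0.1 N m of friction balances the jar's push-back, which over an arm of about 12 mm means roughly 9 N on the jar. The robot is clear, so I'll hand in.

```bash
python3 -c "
from workcell import order;print(order.job_done())"
```

```text
the job is handed in; nothing more can be done
None
```

I clamped the amber jar, let go and backed the arm clear. I handed in at about 18.5 s of the 34 s; no verdict is reported. I gripped the T-handle's bar and turned it clockwise until the resisting torque rose from 0.1 to 1.4 N m. I then released it, re-gripped, tightened to about 1.6 N m and released again.

**Checks that passed**
- **Jar position:** after release its centre is 62.6 mm (top camera) and 61.8 mm (scene camera) from the cam axis. That is within the 60–67 mm allowed, and home is about 62.7 mm. The jar moved about 6 mm and sits against the jaw.
- **Cam angle:** the handle ended 65° (1.13 rad) from its start, so the cam is past 1.0 rad wherever it began.
- **White jar:** it moved less than 0.1 mm between pictures.
- **Contact forces:** wrist forces stayed around 10 N in the readings I took, and the robot now touches nothing.

**Checks that disagreed or were not made**
- **Spring-back:** each time I let go, the handle sat 4–6° behind the tool's last angle. Part of that is twist in the grip and part is the cam easing back. It came to rest at the same angle both times.
- **Pressing force:** I did not measure it. I estimate about 9 N from the cam's 0.1 N m friction acting on an arm of about 12 mm, above the 2 N needed. It is below what the peak torque would suggest.
- **Cam direction in the scene view:** that camera's reading was unreliable because the handle and arm hide part of the cam, so I relied on the top view and the bar angle.
- **Jar uprightness:** I only saw this in the pictures; I did not measure the angle.

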